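# Put away the gem microscope's eyepieces, lens and stone boxes

### The job

Tidy the gem bench: stand the two eyepieces upright in the two round wells of the white holder, one in each; put the two square gem boxes flat, lid up, in the two square bays of the white tray, one in each; and put the big round lens flat, glass up, in the round dish. Set everything down rather than dropping it, let go of it, and leave the small amber bottle standing where it is.

Things in the scene. Friction and masses are not known exactly. Their poses are not given: they have to be found in the camera images.
- eyepiece_a: A microscope eyepiece standing upright: a steel barrel 30 mm in diameter and 28 mm high, above it a black body 38 mm in diameter from 28 to 56 mm, then a rubber eyecup 34 mm in diameter up to the top at 62 mm, with a small glass face. 90 g. One of an identical pair. Origin at the centre of its underside, z up along its axis.
- eyepiece_b: A microscope eyepiece standing upright: a steel barrel 30 mm in diameter and 28 mm high, above it a black body 38 mm in diameter from 28 to 56 mm, then a rubber eyecup 34 mm in diameter up to the top at 62 mm, with a small glass face. 90 g. One of an identical pair. Origin at the centre of its underside, z up along its axis.
- gembox_a: A closed gem display box, 44 x 44 mm square and 34 mm high: white base, clear lid (fixed shut) with a dark cut stone on a grey pad visible under it. 60 g. One of an identical pair. Origin at the centre of its underside, x and y along its sides, z up.
- gembox_b: A closed gem display box, 44 x 44 mm square and 34 mm high: white base, clear lid (fixed shut) with a dark cut stone on a grey pad visible under it. 60 g. One of an identical pair. Origin at the centre of its underside, x and y along its sides, z up.
- lens: The microscope's big supplementary lens: a squat black cylinder 56 mm in diameter and 32 mm high, with a bright metal band low on its side and a round pale, whitish glass face in a bright rim on top. 160 g. Origin at the centre of its underside, z up along its axis.
- holder: White eyepiece holder, fixed to the table: a block 68 x 140 x 24 mm (x, y, z) with two round wells 50 mm in diameter and 16 mm deep, so their floor is 8 mm above the block's underside. The wells are centred at x = 0, y = -36 mm and y = +36 mm in its frame. Origin at the centre of its underside, y along the row of wells, z up.
- tray: White shallow tray, fixed to the table: 74 x 146 mm (x, y) and 14 mm high, walls, divider and floor 4 mm thick, split by a divider into two square bays of 66 x 67 mm inside, centred at x = 0, y = -35.5 mm and y = +35.5 mm in its frame. Bay floor 4 mm above the underside. Origin at the centre of its underside, y along the row of bays, z up.
- dish: White round shallow dish, fixed to the table: 84 mm outside and 76 mm inside diameter, 13 mm high, inner floor 4 mm above its underside. Origin at the centre of its underside, z up.
- bottle: Small amber glass bottle with a black cap, 30 mm in diameter and 58 mm high, standing loose among the things; to be left alone. Origin at the centre of its underside, z up.

How it is judged:
At the end, for the whole second after the job is handed in: Eyepieces upright, one in each well; gem boxes lid up, one in each bay; lens glass up in the dish; either of a pair in either place. Each centre within 13 mm of its place's centre (along x and y; dish: in a line), base within 4 mm of the floor there, tilt under 0.12 rad, at rest ((((x of eyepiece_a in the frame of holder between -0.013 and 0.013 m and y of eyepiece_a in the frame of holder between -0.049 and -0.023 m and z of eyepiece_a in the frame of holder between 0.004 and 0.012 m) and (x of eyepiece_b in the frame of holder between -0.013 and 0.013 m and y of eyepiece_b in the frame of holder between 0.023 and 0.049 m and z of eyepiece_b in the frame of holder between 0.004 and 0.012 m)) or ((x of eyepiece_a in the frame of holder between -0.013 and 0.013 m and y of eyepiece_a in the frame of holder between 0.023 and 0.049 m and z of eyepiece_a in the frame of holder between 0.004 and 0.012 m) and (x of eyepiece_b in the frame of holder between -0.013 and 0.013 m and y of eyepiece_b in the frame of holder between -0.049 and -0.023 m and z of eyepiece_b in the frame of holder between 0.004 and 0.012 m))) and (((x of gembox_a in the frame of tray between -0.013 and 0.013 m and y of gembox_a in the frame of tray between -0.0485 and -0.0225 m and z of gembox_a in the frame of tray between 0 and 0.008 m) and (x of gembox_b in the frame of tray between -0.013 and 0.013 m and y of gembox_b in the frame of tray between 0.0225 and 0.0485 m and z of gembox_b in the frame of tray between 0 and 0.008 m)) or ((x of gembox_a in the frame of tray between -0.013 and 0.013 m and y of gembox_a in the frame of tray between 0.0225 and 0.0485 m and z of gembox_a in the frame of tray between 0 and 0.008 m) and (x of gembox_b in the frame of tray between -0.013 and 0.013 m and y of gembox_b in the frame of tray between -0.0485 and -0.0225 m and z of gembox_b in the frame of tray between 0 and 0.008 m))) and horizontal distance between lens and dish below 0.013 m and z of lens in the frame of dish between 0 and 0.008 m and angle between each of eyepiece_a, eyepiece_b, gembox_a, gembox_b, lens's own z axis and vertical below 0.12 rad and linear speed of each of eyepiece_a, eyepiece_b, gembox_a, gembox_b, lens below 0.02 m/s and angular speed of each of eyepiece_a, eyepiece_b, gembox_a, gembox_b, lens below 0.2 rad/s); the robot touches nothing.
It fails at once if the bottle is moved by more than 20 mm or tipped by more than 0.3 rad (distance of bottle from where it was at the start of the episode above 0.02 m or angle between bottle's own z axis and vertical above 0.3 rad).
It fails at once if one of the five things is dropped or thrown (faster than 0.9 m/s out of the fingers, a fall of about 4 cm) ((linear speed of eyepiece_a above 0.9 m/s and contact force between the fingers and eyepiece_a below 0.01 N) or (linear speed of eyepiece_b above 0.9 m/s and contact force between the fingers and eyepiece_b below 0.01 N) or (linear speed of gembox_a above 0.9 m/s and contact force between the fingers and gembox_a below 0.01 N) or (linear speed of gembox_b above 0.9 m/s and contact force between the fingers and gembox_b below 0.01 N) or (linear speed of lens above 0.9 m/s and contact force between the fingers and lens below 0.01 N)).
It also fails if it takes over 109 s, if anything falls off the work surface, if the arm or the gripper's body presses on something with over 40 N, if the wrist force passes 120 N, or if a joint passes its speed limit or range.

### The arm

A 7-joint arm with a two-finger parallel gripper is mounted at the origin on the work surface. World frame = base frame: x ahead of the robot, y to its left, z up, the work surface at z = 0. Lengths are in m, angles in rad, forces in N, time in s.
With the tool pointing down it reaches from about 0.425 to 0.875 m from the base axis. Payload 4.7 kg.
Tool frame: the origin (TCP) lies midway between the tips of the shut fingers; the grasp point (between the pads) lies 19 mm behind it; z points along the fingers, y is the line along which they close (so a half turn about z gives the same grasp; the last joint's range is limited). The gripper opens to 87 mm and grips with 3 to 60 N. Pads are 19 mm wide; open, the fingers measure 117 mm over their backs; the gripper's body (75 mm by 190 mm) begins 51 mm behind the grasp point.
Start: joints at [1.188, 0.321, -0.07, 1.45, 0.023, 1.371, -0.057], TCP at [0.251, -0.6, 0.223] pointing down, gripper open.
Joint ranges: [-2.86, 2.86], [-0.3, 2.09], [-1.38, 1.24], [0.06, 2.45], [-1.56, 4.7], [0.09, 2.05], [-2.69, 2.69]. Speed limits (rad/s): [2.57, 2.57, 3.14, 3.14, 3.14, 3.14, 3.14].

### API

Orientations are given as a rotation vector (axis times angle).
In Python, from bench import ctrl gives the robot as it stands. The module is installed in compiled form; this text tells all that it offers.
- The arm moves only by the shell command python3 -m handwheel 'ROWS' [FORCE]. ROWS is JSON, a list of rows, each a list of 7 numbers: the finger opening in m, from 0 to 0.087, then the shift along the tool's x, y, z in m, then the turn, a rotation vector about the tool's x, y, z in degrees. A call has 1 to 12 rows; each row shifts and turns the commanded pose from where the row before left it, along the tool's axes as they then stand; what a row does not reach is not made up. A row lasts 1/8 s, in which the tool goes at most 62.5 mm and 10.7 degrees, less where a joint would pass 70% of its speed; a pose out of reach is approached as far as the arm can. A call is refused whole if a number of a shift passes 0.0625 or a number of a turn 10.7, either way. A call with a gripper value outside its range is refused whole. The fingers move at their own pace and stop on an object; FORCE is the grip in N (left out, the last holds). Time passes only in rows, so rows that do not move let the fingers close. It gives the time, the measured TCP pose, the force, the opening and the grip force at its end, in the units of the state.
- ctrl.get_state(): the state, without advancing time (a new reading comes with each control period).
- ctrl.get_image(name): name is "scene" or "top" or "wrist"; returns (picture, depth): 400x640x3 uint8, blue, green, red; 400x640 float32, m along the optical axis (not along the pixel's ray), 0 where there is no reading.
- ctrl.camera_info(name): a dict with "intrinsics" (3x3 intrinsics, pixels), "R" (3x3) and "t" (3): a world point X has camera coordinates R X + t. Camera axes: x right, y down, z forward; pixel columns grow to the right and rows downward; lengths in m; the calibration is good to about 2 mm. A picture is of the moment at which its call begins: read the wrist's pose just before it. camera_info takes no time and is no camera call; for the wrist camera it gives the pose at the moment of the call.
- ctrl.close_job(): hands the job in; it is judged then, once.
The state is a dict: "time": time; "joint_positions": joint angles; "qd": joint speeds; "joint_torque": joint torques, N m; "position": TCP position; "tool_rot": TCP orientation; "ft_force": force on the tool from outside, world axes, zero at the start; "torque": the same for the moment, N m; "grip_width": opening from 0.0 (shut) to 1.0 (fully open); "grip_force": force on a finger pad.
Only numpy, scipy, OpenCV 4.12 (cv2) and the standard library are available. Lean on these libraries where they do the work, as an engineer would, in place of code of your own. Each camera call takes 0.05 s, during which the arm holds its last target. There are 200 camera calls.

## Working session

There is one attempt and no reset: what is moved stays moved. The work goes in short steps, Python scripts to look and compute and a shell command to move; the robot and the scene stay as the last step left them, time stands still between calls to the robot, and variables do not carry over. Pictures are saved under pics/ and viewed, at most 14 in all, crops included, and the job is handed in when it is done.

```bash
mkdir -p pics; python3 - <<'E'
from bench import ctrl
import cv2,numpy as np
np.set_printoptions(precision=4,suppress=True)
for n in ("scene","top"):
    im,d=ctrl.get_image(n); i=ctrl.camera_info(n)
    cv2.imwrite(f"pics/{n}0.png",im); np.savez(f"{n}0.npz",im=im,d=d,K=i["intrinsics"],R=i["R"],t=i["t"])
    print(n,i, (d>0).mean())
s=ctrl.get_state();print(s)
E
```

```text
scene {'intrinsics': array([[499.6846,   0.    , 318.6551],
       [  0.    , 499.6846, 192.5714],
       [  0.    ,   0.    ,   1.    ]]), 'R': array([[ 0.6544,  0.756 ,  0.0113],
       [ 0.5523, -0.4678, -0.69  ],
       [-0.5164,  0.4578, -0.7237]]), 't': array([-0.3441, -0.2651,  1.4074])} 0.99578125
top {'intrinsics': array([[455.7229,   0.    , 324.8756],
       [  0.    , 455.7229, 200.2424],
       [  0.    ,   0.    ,   1.    ]]), 'R': array([[ 0.0215, -0.9997,  0.0101],
       [-0.9837, -0.023 , -0.1784],
       [ 0.1786, -0.0061, -0.9839]]), 't': array([-0.0068,  0.5534,  0.9684])} 0.99600390625
{'time': 0.1, 'joint_positions': array([ 1.1881,  0.3218, -0.0701,  1.4515,  0.0226,  1.3708, -0.0569]), 'qd': array([ 0.0006, -0.0052, -0.001 , -0.0026,  0.0007, -0.0002,  0.0002]), 'joint_torque': array([  0.0002, -49.2575,  -0.406 , -31.3399,  -0.0644,   0.0395,
         0.    ]), 'position': array([ 0.251 , -0.5991,  0.2216]), 'tool_rot': array([-3.0783, -0.6188,  0.0007]), 'ft_force': array([-0.6793,  0.1481, -0.2383]), 'torque': array([-0.0309, -0.0395, -0.01  ]), 'grip_force': 0.0, 'grip_width': 0.999328653239646}
```

View pics/top0.png

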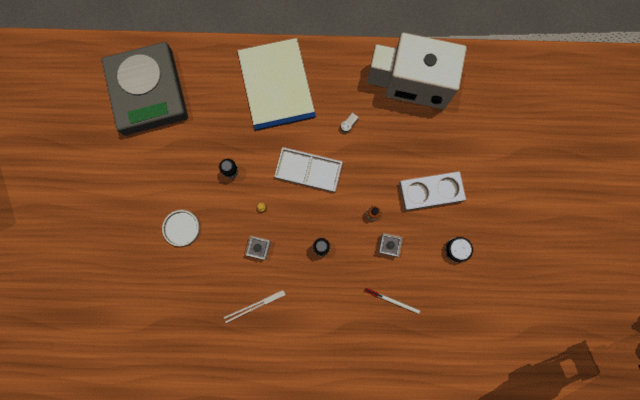

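View pics/scene0.png

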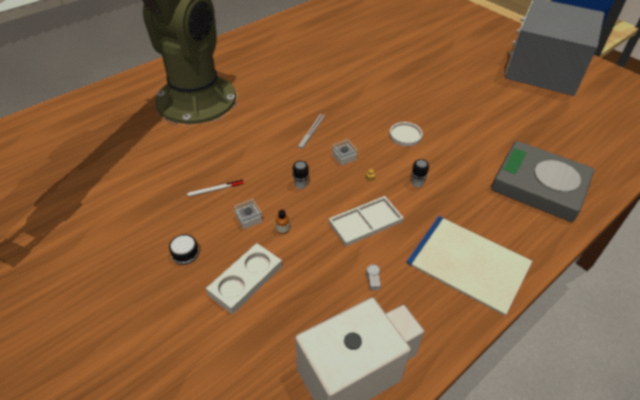

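The top view shows eyepieces at (228,168) and (321,247), gem boxes at (258,248) and (390,245), and the lens at (460,249). The places are the holder (433,191), tray (308,170) and dish (181,229), and the bottle is at (375,213). The scene view shows the same items: eyepieces (300,172) and (420,170), boxes (345,152) and (248,213), lens (183,247), bottle (283,222).

```bash
cat > h.py <<'E'
import cv2,numpy as np
np.set_printoptions(precision=4,suppress=True)
def ray(v,uv,z):
    """world point where pixel uv meets the plane z"""
    R,t,K=v["R"],v["t"],v["K"]; c=-R.T@t; d=R.T@np.linalg.solve(K,[*uv,1.])
    return c+d*(z-c[2])/d[2]
def cloud(v):
    h,w=v["d"].shape; u,r=np.meshgrid(np.arange(w),np.arange(h))
    p=np.stack([u,r,np.ones_like(u)],-1)@np.linalg.inv(v["K"]).T*v["d"][...,None]
    return (p-v["t"])@v["R"]
def tri(vs,uvs):
    """least-squares meeting point of rays, and residual"""
    A=0;b=0;L=[]
    for v,uv in zip(vs,uvs):
        c=-v["R"].T@v["t"]; d=v["R"].T@np.linalg.solve(v["K"],[*uv,1.]); d/=np.linalg.norm(d)
        M=np.eye(3)-np.outer(d,d); A=A+M; b=b+M@c; L.append((M,c))
    x=np.linalg.solve(A,b); return x,[np.linalg.norm(M@(x-c)) for M,c in L]
E
python3 - <<'E'
from h import *
T={k:v for k,v in np.load("top0.npz").items()};S={k:v for k,v in np.load("scene0.npz").items()}
P={"ea":((228,168),(420,170)),"eb":((321,247),(300,172)),"ga":((258,248),(345,152)),"gb":((390,245),(248,213)),"lens":((460,249),(183,247)),"holder":((433,191),(244,278)),"tray":((308,170),(366,220)),"dish":((181,229),(405,134)),"bottle":((375,213),(283,222))}
for V,nm in((T,"top"),(S,"scene")):
    W=cloud(V); Z=W[...,2]
    n,lab,st,ce=cv2.connectedComponentsWithStats(((Z>.006)&(Z<.09)&(V["d"]>0)).astype(np.uint8))
    print(nm,"table z",np.median(Z[(abs(Z)<.02)]),np.std(Z[abs(Z)<.004]))
    for k,p in P.items():
        u,r=p[nm=="scene"]; y,x=np.mgrid[r-4:r+5,u-4:u+5]; l=lab[y,x]; l=np.bincount(l[l>0]).argmax() if (l>0).any() else 0
        if not l: print(k,"none",Z[r,u]);continue
        m=lab==l; zt=np.percentile(Z[m],92); mt=m&(abs(Z-zt)<.004); q=W[mt]
        rc=cv2.minAreaRect(q[:,:2].astype(np.float32)*1000)
        print(k,"n",m.sum(),"ztop",zt.round(4),"c",q[:,:2].mean(0),"rect",np.array(rc[0]).round(1),np.array(rc[1]).round(1),round(rc[2],1))
E
```

```text
top table z 0.000656622838351587 0.0017271781746481286
ea n 278 ztop 0.0648 c [0.6235 0.2276] rect [622.8 227.9] [32.1 32.1] 82.1
eb n 248 ztop 0.0647 c [0.4501 0.0121] rect [450.3  12.9] [30.5 32.5] 0.2
ga n 430 ztop 0.0351 c [0.4479 0.1559] rect [446.7 155.4] [44.2 44.2] 78.3
gb n 434 ztop 0.0344 c [ 0.4591 -0.143 ] rect [ 459.3 -143.3] [44.6 44.2] 79.1
lens n 558 ztop 0.0354 c [ 0.4525 -0.2988] rect [ 452.6 -298.4] [52.7 53.8] 45.0
holder n 1788 ztop 0.0264 c [ 0.5874 -0.2411] rect [ 587.4 -241.6] [ 68.7 141.4] 10.3
tray n 590 ztop 0.0168 c [0.633  0.0487] rect [632.8  47.4] [146.3  75. ] 77.8
dish n 31 ztop 0.0085 c [0.4961 0.35  ] rect [498.4 349.3] [15.2 38.6] 25.0
bottle n 159 ztop 0.0597 c [ 0.5307 -0.1045] rect [ 530.7 -104.6] [13.7 13.1] 64.3
scene table z -0.0014243656836631893 0.0015296195177104375
ea n 360 ztop 0.061 c [0.6244 0.2226] rect [623.7 223.3] [33.  32.5] 76.1
eb n 360 ztop 0.0614 c [0.4509 0.0073] rect [449.9   7.3] [32.1 36. ] 22.4
ga n 413 ztop 0.0318 c [0.4458 0.1507] rect [446. 152.] [47.4 47.3] 77.0
gb n 511 ztop 0.0321 c [ 0.46  -0.147] rect [ 458.6 -146.8] [44.6 48.2] 79.4
lens n 678 ztop 0.033 c [ 0.4533 -0.3033] rect [ 453.1 -302.9] [54.4 54.1] 67.2
holder n 2219 ztop 0.024 c [ 0.5877 -0.248 ] rect [ 586.3 -245.5] [ 70.6 141.9] 10.5
tray n 594 ztop 0.0138 c [0.6345 0.0408] rect [632.2  43.1] [148.1  77. ] 77.6
dish none 0.003958173694758132
bottle n 268 ztop 0.0559 c [ 0.5316 -0.1091] rect [ 531.3 -108.4] [14.7 15.9] 52.6
```

```bash
python3 -m handwheel '[[0.087,0,0,0,0,0,-10.7],[0.087,0,0,0,0,0,-10.7],[0.087,0,0,0,0,0,-10.7],[0.087,0,0,0,0,0,-10.7],[0.087,0,0,0,0,0,-10.7],[0.087,0,0,0,0,0,-10.7],[0.087,0,0,0,0,0,-3],[0.087,0.06,0.04,0,0,0,0],[0.087,0.06,0.04,0,0,0,0],[0.087,0.06,0.04,0,0,0,0],[0.087,0.05,0.04,0,0,0,0],[0.087,0,0,0,0,0,0]]' 15
cat >> h.py <<'E'
def grab(name):
    from bench import ctrl
    i=ctrl.camera_info(name); im,d=ctrl.get_image(name)
    return dict(im=im,d=d,K=i["intrinsics"],R=i["R"],t=i["t"])
def pose():
    from bench import ctrl
    from scipy.spatial.transform import Rotation as Ro
    s=ctrl.get_state(); R=Ro.from_rotvec(s["tool_rot"]).as_matrix()
    return s,R
def go(x,y,z,yaw=None):
    """shift left to a world target in present tool axes (m), and yaw turn about tool z (deg)"""
    s,R=pose(); yw=np.degrees(np.arctan2(R[1,0],R[0,0]))
    print("t",round(s["time"],2),"tcp",s["position"],"yaw",yw.round(1),"tilt",np.degrees(np.arccos(-R[2,2])).round(2),"shift mm",(R.T@(np.array([x,y,z])-s["position"])*1000).round(1),"turn z",None if yaw is None else round(yw-yaw,1))
E
python3 - <<'E'
from h import *
v=grab("wrist"); cv2.imwrite("pics/w1.png",v["im"]); print(v["R"],-v["R"].T@v["t"]); go(.4525,-.301,.1,90)
E
```

```text
time: 1.6
position: [0.3989, -0.389, 0.2227]
tool_rot: [2.211, 2.232, 0.004]
ft_force: [-0.8, -0.2, 0.1]
grip_width: 0.995
grip_force: 0.0
[[ 1.      0.0094  0.0014]
 [ 0.0088 -0.9692  0.2463]
 [ 0.0037 -0.2463 -0.9692]] [ 0.3984 -0.3214  0.3853]
t 1.65 tcp [ 0.3963 -0.3923  0.2225] yaw 90.3 tilt 0.01 shift mm [ 91.   56.7 122.5] turn z 0.3
```

View pics/w1.png

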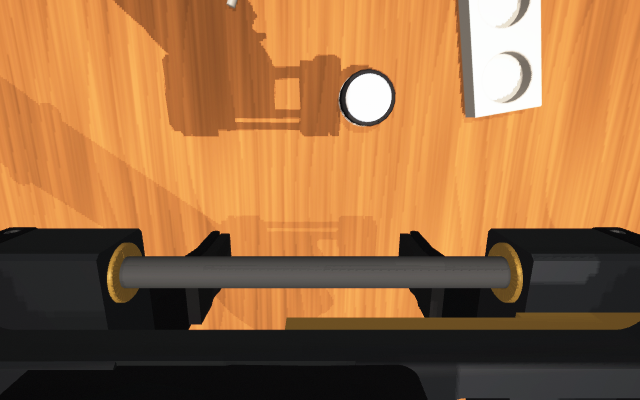

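The wrist view looks along +y. The lens is at (368,97), with the holder's wells at (495,75) and (495,5).

```bash
cat >> h.py <<'E'
def tops(v,zmin=.007,zmax=.09,amin=150):
    """things standing above the table: height and outline of the top face from the cloud"""
    W=cloud(v); Z=W[...,2]; c=-v["R"].T@v["t"]
    ok=(Z>zmin)&(Z<zmax)&(v["d"]>.12)
    n,lab,st,ce=cv2.connectedComponentsWithStats(ok.astype(np.uint8))
    for l in range(1,n):
        if st[l,4]<amin: continue
        m=lab==l; zt=np.percentile(Z[m],90); q=W[m&(abs(Z-zt)<.004)]
        rc=cv2.minAreaRect(q[:,:2].astype(np.float32)*1000)
        print("px",ce[l].round(),"box",st[l,:4],"ztop",(zt*1000).round(1),"c",np.round(rc[0],1),np.round(rc[1],1),round(rc[2],1))
E
python3 - <<'E'
from h import *
v=grab("wrist"); tops(v); Z=cloud(v)[...,2]; print("table",np.median(Z[abs(Z)<.006]))
m=(cv2.cvtColor(v["im"],cv2.COLOR_BGR2HSV)[...,1]<60)&(v["im"].min(2)>150); m[:50]=0;m[150:]=0;m[:,420:]=0;m[:,:330]=0
uw=np.argwhere(m).mean(0)[::-1]
T={k:x for k,x in np.load("top0.npz").items()};S={k:x for k,x in np.load("scene0.npz").items()}
def white(V,u,r,s=16):
    h=cv2.cvtColor(V["im"],cv2.COLOR_BGR2HSV)[r-s:r+s,u-s:u+s]; k=(h[...,1]<80)&(h[...,2]>140); n,l,st,ce=cv2.connectedComponentsWithStats(k.astype(np.uint8)); return ce[1+st[1:,4].argmax()]+[u-s,r-s]
ut,us=white(T,460,249),white(S,183,247)
print(uw,ut,us,"WT",tri([v,T],[uw,ut]),"TS",tri([T,S],[ut,us]),"WS",tri([v,S],[uw,us]))
print([ray(x,q,.032) for x,q in((v,uw),(T,ut),(S,us))]); go(.4525,-.301,.1,90)
E
```

```text
px [506.  52.] box [465   0  81 113] ztop 24.8 c [ 590.6 -260.3] [ 70.  106.5] 10.6
px [370.  93.] box [341  64  58  58] ztop 34.2 c [ 453.  -301.1] [54.5 54.7] 0.8
table 0.0002678646836122575
[370.8802  93.08  ] [460.546  248.7048] [182.0881 244.1006] WT (array([ 0.4534, -0.3011,  0.0295]), [np.float64(0.00034483307993462566), np.float64(0.00034483307993473327)]) TS (array([ 0.453 , -0.3017,  0.0315]), [np.float64(0.0012973307885628506), np.float64(0.001297330788562883)]) WS (array([ 0.4525, -0.302 ,  0.0319]), [np.float64(0.0008336781431731136), np.float64(0.0008336781431731822)])
[array([ 0.4527, -0.3012,  0.032 ]), array([ 0.4536, -0.3004,  0.032 ]), array([ 0.4525, -0.3028,  0.032 ])]
t 1.7 tcp [ 0.3946 -0.3944  0.2223] yaw 90.0 tilt 0.05 shift mm [ 93.4  58.1 122.3] turn z 0.0
```

```bash
python3 -m handwheel '[[0.087,0.047,0.029,0,0,0,0],[0.087,0.047,0.029,0,0,0,0],[0.087,0,0,0.045,0,0,0],[0.087,0,0,0.045,0,0,0],[0.087,0,0,0.045,0,0,0],[0.087,0,0,0,0,0,0],[0.087,0,0,0,0,0,0]]'; python3 -c "
from h import *
go(.453,-.301,.014,90)"
```

```text
time: 2.58
position: [0.453, -0.3025, 0.089]
tool_rot: [2.223, 2.217, 0.0]
ft_force: [-0.2, 0.0, 1.4]
grip_width: 1.001
grip_force: 0.0
t 2.58 tcp [ 0.453  -0.3025  0.089 ] yaw 89.8 tilt 0.1 shift mm [ 1.6 -0.1 75. ] turn z -0.2
```

```bash
python3 -m handwheel '[[0.087,0.001,0,0.03,0,0,0],[0.087,0,0,0.03,0,0,0],[0.087,0,0,0.015,0,0,0],[0.087,0,0,0,0,0,0],[0.05,0,0,0,0,0,0],[0.05,0,0,0,0,0,0],[0.05,0,0,0,0,0,0],[0.05,0,0,0,0,0,0],[0.05,0,0,-0.02,0,0,0],[0.05,0,0,-0.05,0,0,0],[0.05,0,0,-0.05,0,0,0],[0.05,0,0,0,0,0,0]]' 25
python3 - <<'E'
from h import *
T={k:x for k,x in np.load("top0.npz").items()};S={k:x for k,x in np.load("scene0.npz").items()}
def white(V,u,r,s=26):
    h=cv2.cvtColor(V["im"],cv2.COLOR_BGR2HSV)[r-s:r+s,u-s:u+s]; k=(h[...,1]<80)&(h[...,2]>120); n,l,st,ce=cv2.connectedComponentsWithStats(k.astype(np.uint8)); i=1+st[1:,4].argmax()
    c,_=cv2.findContours((l==i).astype(np.uint8),0,2); (a,b),ax,g=cv2.fitEllipse(cv2.convexHull(c[0])); return np.array([a+u-s,b+r-s]),ax
ut,at=white(T,181,229);us,as_=white(S,405,134); print(ut,at,us,as_,tri([T,S],[ut,us]),ray(T,ut,.013),ray(S,us,.013)); go(.453,-.301,.134,90)
E
```

```text
time: 4.08
position: [0.4552, -0.3015, 0.1369]
tool_rot: [2.217, 2.214, 0.001]
ft_force: [-0.3, 0.0, -2.3]
grip_width: 0.638
grip_force: 25.0
[180.0411 227.5534] (35.23923110961914, 37.464019775390625) [405.6015 133.4303] (23.267192840576172, 32.87251281738281) (array([0.4886, 0.3356, 0.004 ]), [np.float64(0.002260925933085485), np.float64(0.002260925933085566)]) [0.489  0.3347 0.013 ] [0.4942 0.3243 0.013 ]
t 4.08 tcp [ 0.4552 -0.3015  0.1369] yaw 89.9 tilt 0.48 shift mm [ 0.5 -2.2  2.9] turn z -0.1
```

```bash
python3 -m handwheel '[[0.05,0.03,0.002,-0.005,0,0,0],[0.05,0.055,0.003,-0.005,0,0,0],[0.05,0.055,0.003,-0.005,0,0,0],[0.05,0.055,0.003,-0.005,0,0,0],[0.05,0.055,0.003,-0.005,0,0,0],[0.05,0.055,0.003,-0.005,0,0,0],[0.05,0.055,0.003,-0.005,0,0,0],[0.05,0.055,0.003,-0.005,0,0,0],[0.05,0.055,0.003,0,0,0,0],[0.05,0.04,0.003,0,0,0,0],[0.05,0,0,0,0,0,0],[0.05,0,0,0,0,0,0]]'
python3 - <<'E'
from h import *
v=grab("wrist"); cv2.imwrite("pics/w2.png",v["im"]); go(.49,.335,.1,90); tops(v,.005)
np.savez("w2.npz",**v)
E
```

```text
time: 5.58
position: [0.4815, 0.209, 0.1712]
tool_rot: [-2.222, -2.22, 0.004]
ft_force: [-0.4, 0.4, -1.6]
grip_width: 0.64
grip_force: 25.0
t 5.62 tcp [0.4819 0.2084 0.1715] yaw 89.8 tilt 0.13 shift mm [126.8   7.9  71.3] turn z -0.2
px [324.  44.] box [276   0  95 100] ztop 13.9 c [489.2 333. ] [83.3 81.3] 0.2
px [626.  22.] box [612   0  28  47] ztop 27.2 c [748.1 353.5] [ 4.5 33.7] 20.1
px [478. 175.] box [445 153  65  47] ztop 63.1 c [624.5 226.6] [33.2 32.8] 67.2
px [598. 222.] box [557 199  83  54] ztop 9.4 c [772.6 165. ] [80.8 45.8] 14.3
px [264. 225.] box [258 215  15  27] ztop 34.6 c [430.7 175.8] [12.   6.2] 49.6
```

View pics/w2.png

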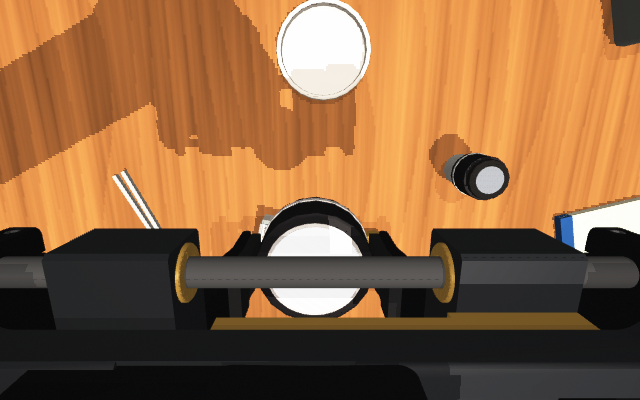

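Dish rim circle at (324,50), with the lens held level between the fingers and the eyepiece at (480,175). Next I carry the lens over the dish.

```bash
python3 -m handwheel '[[0.05,0.05,0.003,0,0,0,0],[0.05,0.05,0.003,0,0,0,0],[0.05,0.026,0.001,0,0,0,0],[0.05,0,0,0.04,0,0,0],[0.05,0,0,0.04,0,0,0],[0.05,0,0,0.03,0,0,0],[0.05,0,0,0.02,0,0,0],[0.05,0,0,0,0,0,0],[0.05,0,0,0,0,0,0]]'
python3 - <<'E'
from h import *
go(.489,.334,.019,90)
E
```

```text
time: 6.75
position: [0.4902, 0.3363, 0.0437]
tool_rot: [2.223, 2.219, 0.003]
ft_force: [0.3, 0.1, -0.6]
grip_width: 0.639
grip_force: 25.0
t 6.75 tcp [0.4902 0.3363 0.0437] yaw 89.9 tilt 0.11 shift mm [-2.3 -1.3 24.7] turn z -0.1
```

```bash
python3 -m handwheel '[[0.05,-0.002,-0.001,0.012,0,0,0],[0.05,0,0,0.01,0,0,0],[0.05,0,0,0.002,0,0,0],[0.05,0,0,0,0,0,0]]'
python3 - <<'E'
from h import *
go(.489,.334,.018,90)
E
```

```text
time: 7.25
position: [0.4881, 0.334, 0.0183]
tool_rot: [-2.222, -2.22, 0.001]
ft_force: [0.4, -0.2, -1.6]
grip_width: 0.635
grip_force: 25.0
t 7.25 tcp [0.4881 0.334  0.0183] yaw 89.9 tilt 0.03 shift mm [-0.   0.9  0.3] turn z -0.1
```

```bash
python3 -m handwheel '[[0.05,0,0,0.0015,0,0,0],[0.05,0,0,0,0,0,0],[0.07,0,0,0,0,0,0],[0.07,0,0,0,0,0,0],[0.07,0,0,-0.02,0,0,0],[0.07,0,0,-0.05,0,0,0],[0.07,0,0,-0.05,0,0,0],[0.07,-0.05,0.05,-0.03,0,0,0],[0.07,-0.06,0.06,0,0,0,0],[0.07,-0.03,0.02,0,0,0,0],[0.07,0,0,0,0,0,0],[0.07,0,0,0,0,0,0]]'
python3 - <<'E'
from h import *
v=grab("wrist"); cv2.imwrite("pics/w3.png",v["im"]); go(.624,.226,.042,90); tops(v,.005)
E
```

```text
time: 8.75
position: [0.5926, 0.2203, 0.1626]
tool_rot: [-2.221, -2.221, -0.002]
ft_force: [0.0, -0.3, -0.4]
grip_width: 0.805
grip_force: 0.0
t 8.8 tcp [0.5921 0.2209 0.1625] yaw 90.1 tilt 0.07 shift mm [  4.9  31.8 120.5] turn z 0.1
px [550.  21.] box [485   0 155  60] ztop 45.8 c [791.  355.6] [35.6 96.6] 89.8
px [192.  60.] box [148  10  98 103] ztop 37.9 c [489.  332.8] [54.9 54.9] 27.4
px [352. 191.] box [329 167  48  49] ztop 63.3 c [624.7 227. ] [32.9 33.1] 50.5
px [580. 215.] box [461 187 179  53] ztop 9.1 c [827.5 189.1] [175.8  47.7] 6.7
px [184. 244.] box [172 232  24  24] ztop 33.0 c [468.8 170.4] [ 7.4 15.1] 42.4
px [264. 251.] box [253 245  22  11] ztop 16.0 c [541.7 158.8] [ 8.7 19.9] 87.8
px [331. 302.] box [325 288  13  29] ztop 15.0 c [610.3 102.5] [34.3  4.3] 77.5
px [380. 296.] box [339 288  61  29] ztop 14.9 c [656.6 110.4] [21.5 65.7] 57.8
```

View pics/w3.png

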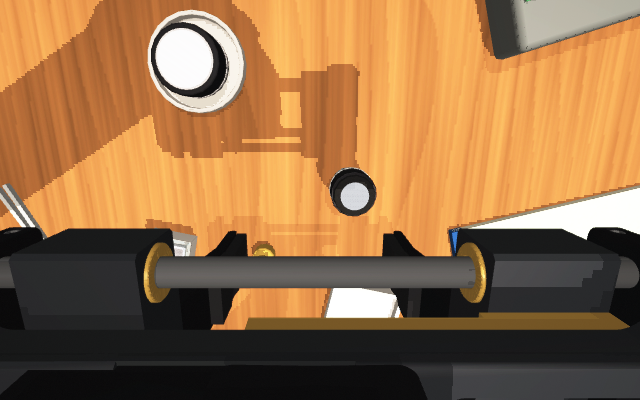

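The lens sits flat in the dish at (188,60), and the eyepiece is at (353,193). Next I grasp that eyepiece.

```bash
python3 -m handwheel '[[0.07,0.0055,0.032,0,0,0,0],[0.07,0,0,0.03,0,0,0],[0.07,0,0,0.03,0,0,0],[0.07,0,0,0,0,0,0],[0.07,0,0,0,0,0,0]]'
python3 - <<'E'
from h import *
go(.6245,.2265,.023,90)
E
```

```text
time: 9.43
position: [0.6251, 0.226, 0.103]
tool_rot: [2.221, 2.222, 0.003]
ft_force: [0.2, 0.2, 0.1]
grip_width: 0.804
grip_force: 0.0
t 9.43 tcp [0.6251 0.226  0.103 ] yaw 90.0 tilt 0.1 shift mm [ 0.4 -0.7 80. ] turn z 0.0
```

```bash
python3 -m handwheel '[[0.07,0,0,0.03,0,0,0],[0.07,0,0,0.03,0,0,0],[0.07,0,0,0.02,0,0,0],[0.07,0,0,0,0,0,0],[0.03,0,0,0,0,0,0],[0.03,0,0,0,0,0,0],[0.03,0,0,0,0,0,0],[0.03,0,0,0,0,0,0],[0.03,0,0,-0.02,0,0,0],[0.03,0,0,-0.05,0,0,0],[0.03,0,0,-0.05,0,0,0],[0.03,0,0,0,0,0,0]]' 20
python3 - <<'E'
from h import *
for w,(a,b) in {"w1":(0,.036),"w0":(0,-.036)}.items():
    y=np.radians(10.4); print(w,.587-np.sin(y)*b,-.2435+np.cos(y)*b)
for b in(.0355,-.0355):
    y=np.radians(-12.3); print("bay",.6325-np.sin(y)*b,.045+np.cos(y)*b)
go(.58,-.13,.18,90)
E
```

```text
time: 10.92
position: [0.6278, 0.2266, 0.1481]
tool_rot: [2.219, 2.217, 0.014]
ft_force: [-0.4, 0.7, -1.2]
grip_width: 0.434
grip_force: 20.0
w1 0.5805013107709798 -0.2080914270507181
w0 0.5934986892290202 -0.2789085729492819
bay 0.6400625787127616 0.07968511789245186
bay 0.6249374212872383 0.010314882107548141
t 10.93 tcp [0.6278 0.2266 0.1481] yaw 90.0 tilt 0.57 shift mm [-356.6  -47.1  -33.6] turn z -0.0
```

```bash
python3 -m handwheel '[[0.03,-0.03,-0.0032,0,0,0,0],[0.03,-0.055,-0.0032,0,0,0,0],[0.03,-0.055,-0.0032,0,0,0,0],[0.03,-0.055,-0.0032,0,0,0,0],[0.03,-0.055,-0.0032,0,0,0,0],[0.03,-0.055,-0.0032,0,0,0,0],[0.03,-0.055,-0.0032,0,0,0,0],[0.03,-0.055,-0.0032,0,0,0,0],[0.03,-0.05,-0.0032,0,0,0,0],[0.03,-0.04,-0.003,0,0,0,0],[0.03,0,0,0,0,0,0],[0.03,0,0,0,0,0,0]]'
python3 - <<'E'
from h import *
go(.5935,-.279,.034,90)
E
```

```text
time: 12.42
position: [0.5926, -0.2793, 0.1413]
tool_rot: [-2.221, -2.22, -0.001]
ft_force: [0.5, 0.3, -0.3]
grip_width: 0.429
grip_force: 20.0
t 12.43 tcp [ 0.5926 -0.2793  0.1413] yaw 90.0 tilt 0.08 shift mm [  0.2   0.9 107.3] turn z -0.0
```

```bash
python3 -m handwheel '[[0.03,0,0.001,0.03,0,0,0],[0.03,0,0,0.03,0,0,0],[0.03,0,0,0.025,0,0,0],[0.03,0,0,0.015,0,0,0],[0.03,0,0,0.007,0,0,0],[0.03,0,0,0,0,0,0],[0.03,0,0,0,0,0,0]]'
python3 - <<'E'
from h import *
go(.5935,-.279,.0315,90)
E
```

```text
time: 13.3
position: [0.5945, -0.2806, 0.0356]
tool_rot: [2.221, 2.219, 0.001]
ft_force: [0.4, 0.9, -1.0]
grip_width: 0.432
grip_force: 20.0
t 13.3 tcp [ 0.5945 -0.2806  0.0356] yaw 89.9 tilt 0.1 shift mm [ 1.6 -1.   4.1] turn z -0.1
```

```bash
python3 -m handwheel '[[0.03,0.001,-0.001,0.0025,0,0,0],[0.03,0,0,0.001,0,0,0],[0.03,0,0,0,0,0,0],[0.06,0,0,0,0,0,0],[0.06,0,0,0,0,0,0],[0.06,0,0,-0.03,0,0,0],[0.06,0,0,-0.05,0,0,0],[0.06,0,0,-0.05,0,0,0],[0.06,0.05,-0.03,0,0,0,0],[0.07,0.05,-0.03,0,0,0,0],[0.07,0.05,-0.03,0,0,0,0],[0.07,0.05,-0.03,0,0,0,0]]'
python3 - <<'E'
from h import *
v=grab("top"); tops(v,.01); go(.4503,.010,.103,90)
E
```

```text
time: 14.8
position: [0.4721, -0.0775, 0.1611]
tool_rot: [2.222, 2.22, 0.0]
ft_force: [1.1, 0.7, 1.4]
grip_width: 0.798
grip_force: 0.0
px [143.  88.] box [101  42  86  94] ztop 51.4 c [816.7 440.2] [184.5 155.1] 17.1
px [405.  88.] box [367  45  87  64] ztop 87.4 c [ 829.  -175.9] [208.4  59.3] 54.5
px [348. 123.] box [340 113  18  19] ztop 19.9 c [749.3 -47.4] [24.5 48.1] 47.5
px [307. 169.] box [274 148  68  44] ztop 17.1 c [632.8  47.3] [146.   74.5] 77.6
px [453. 188.] box [443 172  23  32] ztop 71.6 c [ 592.  -275.5] [32.4 31.6] 73.4
px [179. 227.] box [162 210  37  37] ztop 39.3 c [487.9 333.7] [53.2 53.6] 30.0
px [257. 248.] box [245 236  25  24] ztop 34.5 c [446.5 155.2] [44.6 44.2] 77.8
px [321. 247.] box [312 238  18  18] ztop 64.4 c [450.2  13. ] [31.1 31.7] 65.0
t 14.85 tcp [ 0.4682 -0.0699  0.1604] yaw 90.4 tilt 0.27 shift mm [ 80.  -17.   57.5] turn z 0.4
```

```bash
python3 -m handwheel '[[0.07,0.04,-0.009,0,0,0,0],[0.07,0.035,-0.009,0,0,0,0],[0.07,0,0,0.03,0,0,0],[0.07,0,0,0.02,0,0,0],[0.07,0,0,0,0,0,0],[0.07,0,0,0,0,0,0]]'
python3 - <<'E'
from h import *
go(.4502,.0105,.023,90)
E
```

```text
time: 15.6
position: [0.4557, -0.0043, 0.1118]
tool_rot: [2.222, 2.22, 0.001]
ft_force: [0.7, 0.1, 0.4]
grip_width: 0.806
grip_force: 0.0
t 15.6 tcp [ 0.4557 -0.0043  0.1118] yaw 89.9 tilt 0.07 shift mm [14.8 -5.6 88.8] turn z -0.1
```

```bash
python3 -m handwheel '[[0.07,0.015,-0.0055,0.01,0,0,0],[0.07,0,0,0.02,0,0,0],[0.07,0,0,0.03,0,0,0],[0.07,0,0,0.028,0,0,0],[0.07,0,0,0,0,0,0],[0.03,0,0,0,0,0,0],[0.03,0,0,0,0,0,0],[0.03,0,0,0,0,0,0],[0.03,0,0,0,0,0,0]]'
python3 - <<'E'
from h import *
go(.4502,.0105,.023,90)
E
```

```text
time: 16.73
position: [0.4499, 0.0105, 0.0234]
tool_rot: [2.222, 2.219, 0.0]
ft_force: [1.9, 0.3, 0.2]
grip_width: 0.437
grip_force: 1.1
t 16.73 tcp [0.4499 0.0105 0.0234] yaw 89.9 tilt 0.07 shift mm [0.  0.3 0.4] turn z -0.1
```

```bash
python3 -m handwheel '[[0.03,0,0,0,0,0,0],[0.03,0,0,-0.02,0,0,0],[0.03,0,0,-0.05,0,0,0],[0.03,0,0,-0.05,0,0,0],[0.03,-0.02,0.011,0,0,0,0],[0.03,-0.05,0.03,0,0,0,0],[0.03,-0.05,0.03,0,0,0,0],[0.03,-0.05,0.03,0,0,0,0],[0.03,-0.0485,0.03,0,0,0,0],[0.03,0,0,0,0,0,0],[0.03,0,0,0,0,0,0]]'
python3 - <<'E'
from h import *
go(.5805,-.208,.034,90)
E
```

```text
time: 18.1
position: [0.5798, -0.2069, 0.1422]
tool_rot: [-2.221, -2.219, -0.001]
ft_force: [0.4, 1.1, -1.4]
grip_width: 0.431
grip_force: 20.0
t 18.1 tcp [ 0.5798 -0.2069  0.1422] yaw 90.0 tilt 0.14 shift mm [ -1.3   0.9 108.1] turn z -0.0
```

```bash
python3 -m handwheel '[[0.03,-0.001,0.001,0.03,0,0,0],[0.03,0,0,0.03,0,0,0],[0.03,0,0,0.025,0,0,0],[0.03,0,0,0.015,0,0,0],[0.03,0,0,0.007,0,0,0],[0.03,0,0,0,0,0,0],[0.03,0,0,0,0,0,0]]'
python3 - <<'E'
from h import *
go(.5805,-.208,.0315,90)
E
```

```text
time: 18.98
position: [0.582, -0.2091, 0.037]
tool_rot: [2.221, 2.219, 0.001]
ft_force: [1.4, -0.6, -1.7]
grip_width: 0.431
grip_force: 20.0
t 18.98 tcp [ 0.582  -0.2091  0.037 ] yaw 89.9 tilt 0.1 shift mm [ 1.1 -1.5  5.5] turn z -0.1
```

```bash
python3 -m handwheel '[[0.03,0,-0.001,0.004,0,0,0],[0.03,0,0,0.0012,0,0,0],[0.03,0,0,0,0,0,0],[0.06,0,0,0,0,0,0],[0.06,0,0,0,0,0,0],[0.06,0,0,-0.03,0,0,0],[0.06,0,0,-0.05,0,0,0],[0.06,0,0,-0.05,0,0,0],[0.066,0.022,-0.04,0,0,0,0],[0.066,0.022,-0.04,0,0,0,0],[0.066,0.02,-0.041,0,0,0,0],[0.066,0,0,0,0,0,10.6]]'
python3 -m handwheel '[[0.066,0,0,0,0,0,0]]'
python3 - <<'E'
from h import *
go(.459,-.145,.1,79.3)
v=grab("top"); tops(v,.01)
E
```

```text
time: 20.48
position: [0.4564, -0.1439, 0.1603]
tool_rot: [2.421, 2.0, -0.008]
ft_force: [0.4, -0.9, 0.4]
grip_width: 0.758
grip_force: 0.0
time: 20.6
position: [0.4592, -0.1451, 0.161]
tool_rot: [2.415, 2.006, -0.001]
ft_force: [0.2, 0.5, -0.4]
grip_width: 0.757
grip_force: 0.0
t 20.6 tcp [ 0.4592 -0.1451  0.161 ] yaw 79.4 tilt 0.11 shift mm [ 0.2 -0.3 61. ] turn z 0.1
px [144.  88.] box [101  42  87  94] ztop 51.3 c [817.1 440.1] [187.1 154.9] 17.5
px [406.  89.] box [367  61  87  48] ztop 85.3 c [ 820.7 -179.7] [201.6  37.7] 64.1
px [348. 123.] box [340 113  18  20] ztop 20.4 c [749.2 -46.8] [23.9 47.1] 49.8
px [307. 169.] box [274 148  68  44] ztop 16.6 c [633.2  47.2] [145.9  74.7] 77.4
px [373. 213.] box [366 206  14  15] ztop 58.7 c [ 530.8 -104.7] [13.7 13.7] 20.7
px [179. 228.] box [162 210  37  37] ztop 39.4 c [487.9 333.6] [52.8 54.1] 34.4
px [384. 243.] box [378 233  12  21] ztop 34.6 c [ 462.2 -129.5] [16.3 43.7] 79.1
px [257. 248.] box [245 236  25  24] ztop 34.6 c [446.4 155.5] [44.9 43.9] 77.4
```

```bash
python3 -m handwheel '[[0.066,0,0,0.05,0,0,0],[0.066,0,0,0.045,0,0,0],[0.066,0,0,0.03,0,0,0],[0.066,0,0,0.015,0,0,0],[0.066,0,0,0.008,0,0,0],[0.066,0,0,0,0,0,0],[0.036,0,0,0,0,0,0],[0.036,0,0,0,0,0,0],[0.036,0,0,0,0,0,0],[0.036,0,0,0,0,0,0],[0.036,0,0,0,0,0,0]]' 15
python3 - <<'E'
from h import *
go(.459,-.145,.013,79.3)
E
```

```text
time: 22.02
position: [0.4596, -0.1451, 0.0132]
tool_rot: [2.418, 2.005, -0.0]
ft_force: [-0.2, -0.1, 6.2]
grip_width: 0.506
grip_force: 15.0
t 22.02 tcp [ 0.4596 -0.1451  0.0132] yaw 79.3 tilt 0.05 shift mm [ 0.  -0.6  0.2] turn z 0.0
```

```bash
python3 -m handwheel '[[0.036,0,0,-0.02,0,0,0],[0.036,0,0,-0.05,0,0,0],[0.036,0,0,-0.05,0,0,0],[0.036,0.02,0.0145,0,0,0,0],[0.036,0.041,0.03,0,0,0,0],[0.036,0.041,0.03,0,0,0,0],[0.036,0.041,0.03,0,0,0,0],[0.036,0.04,0.0295,0,0,0,1.6],[0.036,0,0,0,0,0,0],[0.036,0,0,0,0,0,0]]'
python3 - <<'E'
from h import *
go(.625,.0103,.017,77.7)
v=grab("wrist"); cv2.imwrite("pics/w4.png",v["im"]); tops(v,.008)
E
```

```text
time: 23.28
position: [0.6242, 0.0101, 0.1319]
tool_rot: [-2.445, -1.972, 0.002]
ft_force: [-0.3, -1.2, -2.0]
grip_width: 0.503
grip_force: 15.0
t 23.27 tcp [0.6242 0.0101 0.1319] yaw 77.8 tilt 0.1 shift mm [  0.4   0.9 114.9] turn z 0.1
px [525.  52.] box [423   0 217 138] ztop 9.6 c [822.8 105.3] [147.9 114.5] 14.5
px [172.  46.] box [157  31  31  31] ztop 24.6 c [541.7 151.5] [13.7 13.2] 47.5
px [45. 67.] box [ 0 34 93 67] ztop 33.9 c [446.8 154.1] [43.9 46.8] 77.7
px [317. 122.] box [270  62  95 151] ztop 15.0 c [636.3  57.3] [121.7  74.2] 77.4
px [459. 221.] box [440 211  48  18] ztop 19.3 c [747.1 -36.6] [13.4 35.9] 76.7
px [563. 309.] box [552 299  22  26] ztop 30.2 c [ 822.2 -139.2] [11.9  4.5] 44.2
```

View pics/w4.png

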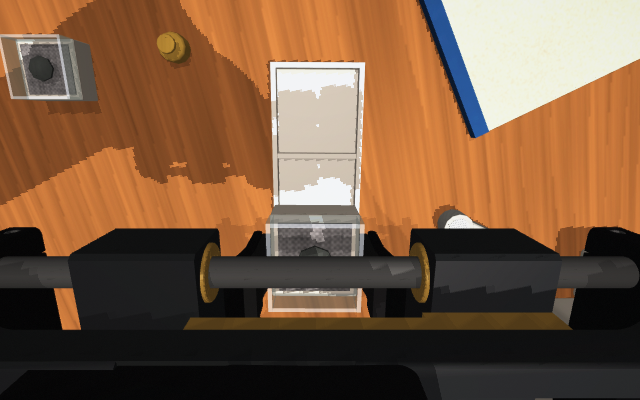

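The box is held level over the tray at (315,255), the tray spans columns 270–365, and the other box is at (45,67).

```bash
python3 -m handwheel '[[0.036,0,0.001,0.035,0,0,0],[0.036,0,0,0.035,0,0,0],[0.036,0,0,0.02,0,0,0],[0.036,0,0,0.013,0,0,0],[0.036,0,0,0.008,0,0,0],[0.036,0,0,0,0,0,0],[0.036,0,0,0,0,0,0]]'
python3 - <<'E'
from h import *
go(.625,.0103,.017,77.7)
E
```

```text
time: 24.2
position: [0.6266, 0.0102, 0.0226]
tool_rot: [2.445, 1.971, 0.002]
ft_force: [0.1, -0.5, -0.4]
grip_width: 0.506
grip_force: 15.0
t 24.2 tcp [0.6266 0.0102 0.0226] yaw 77.7 tilt 0.08 shift mm [-0.2 -1.5  5.6] turn z 0.0
```

```bash
python3 -m handwheel '[[0.036,0,-0.0015,0.004,0,0,0],[0.036,0,0,0.001,0,0,0],[0.036,0,0,0,0,0,0],[0.06,0,0,0,0,0,0],[0.06,0,0,0,0,0,0],[0.06,0,0,-0.03,0,0,0],[0.06,0,0,-0.05,0,0,0],[0.066,0,0,-0.05,0,0,0],[0.066,0.025,-0.0515,0,0,0,0],[0.066,0.025,-0.0515,0,0,0,0],[0.066,0.025,-0.0515,0,0,0,0],[0.066,0.025,-0.0515,0,0,0,0]]'
python3 -m handwheel '[[0.066,0,0,0,0,0,0],[0.066,0,0,0,0,0,0]]'
python3 - <<'E'
from h import *
go(.4465,.1535,.013,77.7)
v=grab("top"); tops(v,.01)
E
```

```text
time: 25.7
position: [0.443, 0.1531, 0.1464]
tool_rot: [-2.446, -1.972, -0.0]
ft_force: [-0.3, 0.5, 1.1]
grip_width: 0.759
grip_force: 0.0
time: 25.95
position: [0.4449, 0.1511, 0.147]
tool_rot: [2.445, 1.97, 0.0]
ft_force: [0.4, -0.2, -0.2]
grip_width: 0.761
grip_force: 0.0
t 25.95 tcp [0.4449 0.1511 0.147 ] yaw 77.7 tilt 0.12 shift mm [  2.8   0.8 134. ] turn z 0.0
px [143.  88.] box [101  42  87  94] ztop 51.5 c [817.4 441.4] [183.8 153.7] 17.4
px [406.  88.] box [367  47  87  62] ztop 87.6 c [ 827.1 -181. ] [191.5  75.8] 48.9
px [348. 123.] box [340 113  18  19] ztop 20.4 c [749.  -46.1] [24.  48.7] 52.8
px [308. 169.] box [274 148  68  44] ztop 16.7 c [633.   47.3] [146.2  75. ] 77.5
px [322. 172.] box [311 160  24  25] ztop 37.8 c [623.9  12.5] [43.8 44.7] 77.4
px [432. 190.] box [399 172  67  39] ztop 70.6 c [ 584.7 -240.3] [ 35.3 103.7] 9.7
px [373. 213.] box [366 206  14  15] ztop 58.6 c [ 530.8 -104.8] [13.9 13. ] 33.6
px [263. 249.] box [258 239  12  21] ztop 34.4 c [443.2 141.3] [15.9 43.8] 78.1
```

```bash
python3 -m handwheel '[[0.066,0.003,0.001,0.05,0,0,0],[0.066,0,0,0.04,0,0,0],[0.066,0,0,0.025,0,0,0],[0.066,0,0,0.014,0,0,0],[0.066,0,0,0.005,0,0,0],[0.066,0,0,0,0,0,0],[0.036,0,0,0,0,0,0],[0.036,0,0,0,0,0,0],[0.036,0,0,0,0,0,0],[0.036,0,0,0,0,0,0],[0.036,0,0,0,0,0,0]]' 15
python3 - <<'E'
from h import *
go(.64,.0797,.133,77.7)
E
```

```text
time: 27.38
position: [0.4464, 0.1544, 0.0131]
tool_rot: [2.445, 1.971, 0.0]
ft_force: [-1.4, -1.1, 4.9]
grip_width: 0.505
grip_force: 15.0
t 27.38 tcp [0.4464 0.1544 0.0131] yaw 77.7 tilt 0.05 shift mm [ -31.9  205.2 -119.7] turn z 0.0
```

```bash
python3 -m handwheel '[[0.036,0,0,-0.02,0,0,0],[0.036,0,0,-0.05,0,0,0],[0.036,0,0,-0.05,0,0,0],[0.036,-0.004,0.025,0,0,0,0],[0.036,-0.007,0.045,0,0,0,0],[0.036,-0.007,0.045,0,0,0,0],[0.036,-0.007,0.045,0,0,0,0],[0.036,-0.007,0.045,0,0,0,0],[0.036,0,0,0,0,0,0],[0.036,0,0,0,0,0,0]]'
python3 - <<'E'
from h import *
go(.64,.0797,.017,77.7)
E
```

```text
time: 28.62
position: [0.6385, 0.0805, 0.1319]
tool_rot: [-2.444, -1.971, 0.001]
ft_force: [-0.9, 0.3, -0.6]
grip_width: 0.503
grip_force: 15.0
t 28.62 tcp [0.6385 0.0805 0.1319] yaw 77.8 tilt 0.12 shift mm [ -0.5   1.9 114.9] turn z 0.1
```

```bash
python3 -m handwheel '[[0.036,0,0.001,0.035,0,0,0],[0.036,0,0,0.035,0,0,0],[0.036,0,0,0.02,0,0,0],[0.036,0,0,0.013,0,0,0],[0.036,0,0,0.008,0,0,0],[0.036,0,0,0,0,0,0],[0.036,0,0,0,0,0,0]]'
python3 - <<'E'
from h import *
go(.64,.0797,.017,77.7)
E
```

```text
time: 29.5
position: [0.6411, 0.0797, 0.0227]
tool_rot: [2.445, 1.971, 0.002]
ft_force: [-0.1, -0.8, -0.3]
grip_width: 0.505
grip_force: 15.0
t 29.5 tcp [0.6411 0.0797 0.0227] yaw 77.7 tilt 0.08 shift mm [-0.2 -1.1  5.6] turn z 0.0
```

```bash
python3 -m handwheel '[[0.036,0,-0.001,0.004,0,0,0],[0.036,0,0,0.001,0,0,0],[0.036,0,0,0,0,0,0],[0.06,0,0,0,0,0,0],[0.06,0,0,0,0,0,0],[0.06,0,0,-0.03,0,0,0],[0.06,0,0,-0.05,0,0,0],[0.06,0,0,-0.05,0,0,0],[0.06,0,-0.05,-0.02,0,0,0],[0.06,0,-0.05,-0.02,0,0,0],[0.06,0,-0.05,0,0,0,0],[0.06,0,0,0,0,0,0]]'
python3 - <<'E'
from h import *
go(.45,.1,.2,77.7)
v=grab("top"); tops(v,.01); cv2.imwrite("pics/t9.png",v["im"])
s=grab("scene"); print("scene"); tops(s,.01); cv2.imwrite("pics/s9.png",s["im"])
E
```

```text
time: 31.0
position: [0.4899, 0.1121, 0.1864]
tool_rot: [2.44, 1.971, -0.006]
ft_force: [0.1, -1.3, 0.7]
grip_width: 0.691
grip_force: 0.0
t 31.0 tcp [0.4899 0.1121 0.1864] yaw 77.9 tilt 0.36 shift mm [-20.3 -36.4 -13.5] turn z 0.2
px [143.  88.] box [101  42  87  93] ztop 51.4 c [817.8 440.4] [184.7 156.2] 17.0
px [404.  86.] box [367  45  87  64] ztop 88.5 c [ 831.9 -173.3] [210.5  63.1] 52.7
px [348. 123.] box [340 113  18  19] ztop 19.9 c [749.1 -47.2] [23.7 47.3] 48.1
px [313. 168.] box [279 148  63  44] ztop 16.5 c [633.1  47.4] [146.  75.] 77.3
px [296. 163.] box [285 153  20  25] ztop 38.3 c [639.2  81. ] [44.7 43.7] 76.7
px [323. 172.] box [311 160  24  25] ztop 37.8 c [623.8  12.4] [43.7 44.1] 77.1
px [432. 190.] box [399 172  67  39] ztop 70.7 c [ 586.2 -240. ] [ 32.9 103.6] 10.5
px [373. 213.] box [366 206  14  15] ztop 58.3 c [ 530.7 -104.2] [13.7 14.5] 27.8
px [179. 228.] box [162 210  37  37] ztop 39.2 c [487.9 333.9] [54.3 53.2] 39.1
scene
px [36. 11.] box [  0   0 107  34] ztop 83.3 c [-707.6 -206.5] [127.2  87.9] 71.1
px [545.  71.] box [505  50  82  44] ztop 82.3 c [589.8 797.3] [200.2  18.5] 21.8
px [195.  98.] box [155  69  81  52] ztop 77.5 c [ 29.8 -13.8] [134.9  75.5] 67.8
px [406. 128.] box [390 119  31  21] ztop 36.2 c [487.2 328.9] [54.3 52.9] 64.8
px [544. 179.] box [492 141 102  79] ztop 47.8 c [819.  432.7] [182.4 156.2] 16.6
px [365. 216.] box [329 195  74  48] ztop 35.1 c [630.5  42.9] [116.   47.5] 77.9
px [282. 221.] box [275 209  15  23] ztop 55.4 c [ 531.4 -107.9] [14.1 16.7] 35.3
px [243. 275.] box [206 241  76  71] ztop 68.5 c [ 586.1 -245.2] [ 33.8 101.5] 9.7
px [373. 275.] box [366 264  14  23] ztop 18.0 c [748.4 -51.3] [24.2 49.8] 44.4
px [391. 357.] box [337 305  87  95] ztop 88.8 c [ 898.2 -186.9] [ 65.9 195.4] 14.2
px [308. 378.] box [296 348  30  52] ztop 84.0 c [ 843.4 -294.5] [ 1.1 93.7] 78.6
```

View pics/t9.png

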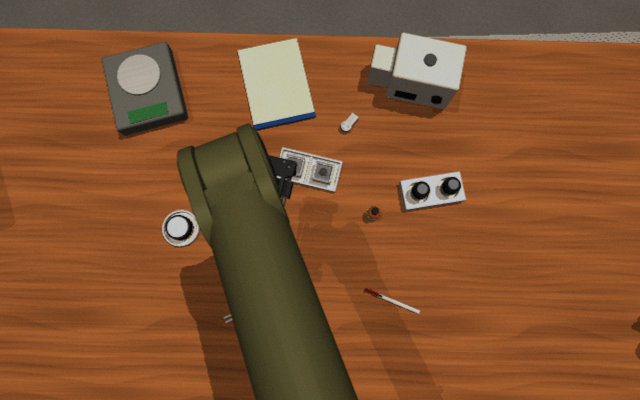

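View pics/s9.png

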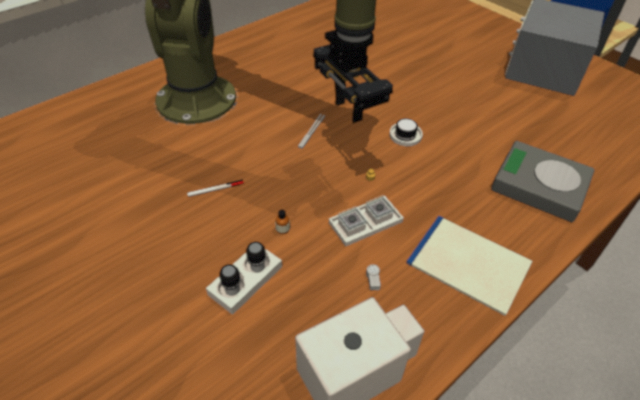

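Both views show everything in place: eyepieces in the wells (scene 230,275 and 257,253), boxes in the bays (351,220 and 379,208), the lens in the dish (405,130), and the bottle where it was (282,221).

```bash
python3 -m handwheel '[[0.06,0,0,0,0,0,0],[0.06,0,0,0,0,0,0],[0.06,0,0,0,0,0,0],[0.06,0,0,0,0,0,0]]' && python3 -c "
from bench import ctrl
print(ctrl.close_job())"
```

```text
time: 31.6
position: [0.493, 0.1118, 0.1866]
tool_rot: [-2.445, -1.971, -0.0]
ft_force: [-0.4, -0.1, -0.6]
grip_width: 0.69
grip_force: 0.0
the job is handed in; nothing more can be done
None
```

I handed the job in at about 32 s: the last camera views show both eyepieces upright in the wells, both gem boxes lid up in the bays, the lens glass up in the dish and the bottle where it was, but the hand-in returned no verdict.

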